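# Sort the collected condiment ware onto its trays

## Task

Closing time: the squeeze bottle, the two shakers and the sugar-packet holder collected from the dining tables stand mixed up on the bench in front of the trays, nearer the robot. Put each one on the tray where its own kind already stands, set down gently, upright and flat on the tray floor inside its rim. Do not knock over or push about the bottle, shaker and holder that are already on the trays.

Things in the scene. Friction and masses are not known exactly. Their poses are not given: they have to be found in the camera images.
- bottle_mid (a point): To sort: cream squeeze bottle, white nozzle, upright, 158 mm high: body 52 mm across, to 88 mm above its foot; straight ribbed collar 38 mm across from 104 to 134 mm (grip here: the cone nozzle above would meet a gripper that takes the body lower). Point: on its axis half-way up, 79 mm above the foot; z up the axis.
- shaker_a_mid (a point): To sort: cream shaker with domed, perforated steel top, upright, 80 mm high: straight body 46 mm across to 60 mm above its foot, top 48 mm across. Point: on its axis half-way up, 40 mm above the foot; z up the axis. It stands in a loose row nearer the robot than the trays, with the other things to sort and a glass (64 mm across, 88 high) and lying tape roll (80 across, 24 high) not in the job; centres at least 110 mm apart.
- shaker_b_mid (a point): To sort, twin of the first: cream shaker with domed, perforated steel top, upright, 80 mm high: straight body 46 mm across to 60 mm above its foot, top 48 mm across. Point: on its axis half-way up, 40 mm above the foot; z up the axis.
- holder_mid (a point): To sort: cream sugar-packet holder, open oblong box 82 mm long (x axis), 54 mm wide (y axis), 48 mm high, full of upright paper packets that stand out 9 mm; grip across the 54 mm. Point: its centre, 24 mm above the underside; z up.
- bottle_tray_floor (a point): Bottle tray: fixed dark low tray, 165 mm (x) by 240 mm (y) outside, rim 20 mm high, 155 by 230 mm inside, floor 5 mm above the table. The trays are alike and change places: this is the one where a bottle already stands, about 70 mm from the middle towards -y; the +y part is free. Point: centre of the inner floor; z up.
- shaker_tray_floor (a point): Shaker tray: fixed dark low tray, 165 mm (x) by 240 mm (y) outside, rim 20 mm high, 155 by 230 mm inside, floor 5 mm above the table. The trays are alike and change places: this is the one where a shaker already stands, about 70 mm from the middle towards -y; the +y part is free. Point: centre of the inner floor; z up.
- holder_tray_floor (a point): Holder tray: fixed dark low tray, 165 mm (x) by 240 mm (y) outside, rim 20 mm high, 155 by 230 mm inside, floor 5 mm above the table. The trays are alike and change places: this is the one where a holder (its length across the tray) already stands, about 70 mm from the middle towards -y; the +y part is free. Point: centre of the inner floor; z up.
- old_bottle_mid (a point): Cream squeeze bottle, white nozzle, upright, 158 mm high: body 52 mm across, to 88 mm above its foot; straight ribbed collar 38 mm across from 104 to 134 mm (grip here: the cone nozzle above would meet a gripper that takes the body lower). Point: on its axis half-way up, 79 mm above the foot; z up the axis. Already on its tray, to stay there.
- old_shaker_mid (a point): Cream shaker with domed, perforated steel top, upright, 80 mm high: straight body 46 mm across to 60 mm above its foot, top 48 mm across. Point: on its axis half-way up, 40 mm above the foot; z up the axis. Already on its tray, to stay there.
- old_holder_mid (a point): Cream sugar-packet holder, open oblong box 82 mm long (x axis), 54 mm wide (y axis), 48 mm high, full of upright paper packets that stand out 9 mm; grip across the 54 mm. Point: its centre, 24 mm above the underside; z up. Already on its tray, to stay there.
Things that resemble listed ones, but are neither listed nor needed, are in the scene too. What is shaped like the part that bears bottle_mid but green or turquoise is not meant.

How it is judged:
By the outcome, as a careful person would: the job done as asked, in the order asked, and still so for the second after the job is handed in, with the robot touching nothing.
It also fails if it takes over 131 s, if anything falls off the work surface, if the arm or the gripper's body presses on something with over 40 N, if the wrist force passes 120 N, or if a joint passes its speed limit or range.

## Robot

A 6-joint arm with a two-finger parallel gripper is mounted at the origin on the work surface. World frame = base frame: x ahead of the robot, y to its left, z up, the work surface at z = 0. Lengths are in m, angles in rad, forces in N, time in s.
With the tool pointing down it reaches from about 0.35 to 0.975 m from the base axis. Payload 4.9 kg.
Tool frame: the origin (TCP) lies midway between the tips of the shut fingers; the grasp point (between the pads) lies 19 mm behind it; z points along the fingers, y is the direction in which the jaws open and shut (so a half turn about z gives the same grasp; the last joint's range is limited). The gripper opens to 85 mm and grips with 20 to 120 N. Pads are 22 mm wide; open, the fingers measure 114 mm over their backs; the gripper's body (76 mm by 85 mm) begins 54 mm behind the grasp point. The pads swing forward as they close: fully open they stand 13 mm farther back than shut.
Start: joints at [-1.372, 0.053, 1.613, -0, 1.476, -0.119], TCP at [0.195, -0.594, 0.231] pointing down, gripper open.
Joint ranges: [-3.01, 3.01], [-1.01, 2.22], [0.06, 2.58], [-1.02, 4.17], [0.09, 2.62], [-3.14, 3.14]. Speed limits (rad/s): [2.57, 2.57, 3.14, 3.14, 3.14, 3.14].

## Interface

Orientations are given as a rotation vector (axis times angle).
In Python, from station import ctrl gives the robot as it stands.
- The arm moves only by the tool drive_tool, never from a script. Its argument "moves" is one flat list of numbers, 7 for each row, row after row: the turn, a rotation vector about the world's x, y, z in degrees, then the shift along the world's x, y, z in m, then the closure, from 0 (fully open) to 1 (shut). A call has exactly 5 rows; each row shifts and turns the commanded pose from where the row before left it; what a row does not reach is not made up. A row lasts 1/8 s, in which the tool goes at most 62.5 mm and 10.7 degrees, less where a joint would pass 70% of its speed; a pose out of reach is approached as far as the arm can. A call is refused whole if a number of a shift passes 0.0625 or a number of a turn 10.7, either way. A call with a gripper value outside its range is refused whole. The fingers move at their own pace and stop on an object; "newtons" is the grip in N (left out, the last holds). Time passes only in rows, so rows that do not move let the fingers close, or fill a call up. It gives the time, the measured TCP pose, the force and the opening at its end, in the units of the state.
- ctrl.get_obs(): the state, without advancing time (a new reading comes with each control period).
- ctrl.get_image(name): name is "scene" or "top"; returns the picture (384x512x3 uint8, red, green, blue); there is no depth.
- ctrl.get_calibration(name): a dict with "fx", "fy", "cx", "cy" (pixels), "k1" (the pictures are not rectified: a ray, as slopes to the right and down, at radius r is drawn at 1 + k1 r^2 times it, then the intrinsics apply), "rvec" (rotation vector, rad) and "tvec" (3), from world to camera coordinates, as OpenCV has them. Camera axes: x right, y down, z forward; pixel columns grow to the right and rows downward; lengths in m; the calibration is good to about 2 mm. A picture is of the moment at which its call begins. get_calibration takes no time and is no camera call.
- ctrl.finish_job(): hands the job in, once; it reports no verdict.
The state is a dict: "t": time; "q": joint angles; "dq": joint speeds; "effort": joint torques, N m; "tool_pos": TCP position; "tool_rot": TCP orientation; "contact_force": force on the tool from outside, world axes, zero at the start; "wrist_torque": the same for the moment, N m; "opening": finger opening in m.
Only numpy, scipy, OpenCV 4.12 (cv2) and the standard library are available. Lean on these libraries where they do the work, as an engineer would, in place of code of your own. Each camera call takes 0.05 s, during which the arm holds its last target.

## Working session

There is one attempt and no reset: what is moved stays moved. The work goes in short steps, Python scripts to look and compute and a tool call to move; the robot and the scene stay as the last step left them, time stands still between calls to the robot, and variables do not carry over. Pictures are saved under pics/ and viewed, and the job is handed in when it is done.

Besides the shell and the picture viewer there is one more tool, called after "Call:" by a JSON object that holds its "method" and its "body". drive_tool: Moves the arm, as the interface text tells. Its arguments: {"type":"object","properties":{"moves":{"type":"array","items":{"type":"number"}},"newtons":{"type":"number"}},"required":["moves"]}

```bash
mkdir -p pics; cat > h.py <<'E'
import numpy as np,cv2
from station import ctrl
def snap(n,f):
    im=ctrl.get_image(n); cv2.imwrite(f'pics/{f}.png',im[:,:,::-1]); return im
def cal(n):
    c=ctrl.get_calibration(n); R=cv2.Rodrigues(np.array(c['rvec'],float))[0]; return c,R,np.array(c['tvec'],float)
def ray(n,u,v):
    c,R,t=cal(n); x=(u-c['cx'])/c['fx'];y=(v-c['cy'])/c['fy']
    a,b=x,y
    for _ in range(30):
        s=1+c['k1']*(a*a+b*b); a,b=x/s,y/s
    return -R.T@t, R.T@np.array([a,b,1.])
def onz(n,u,v,z):
    o,d=ray(n,u,v); return o+d*(z-o[2])/d[2]
def proj(n,p):
    c,R,t=cal(n); q=R@np.array(p,float)+t; a,b=q[:2]/q[2]; s=1+c['k1']*(a*a+b*b)
    return np.array([c['fx']*a*s+c['cx'],c['fy']*b*s+c['cy']])
E
python3 - <<'E'
from h import *
snap('scene','s0');snap('top','t0')
for n in('scene','top'):
    print(ctrl.get_calibration(n)); print(ray(n,256,192))
o=ctrl.get_obs();print(o['t'],o['tool_pos'],o['tool_rot'],o['opening'])
E
```

```text
{'fx': 374.6858925799478, 'fy': 374.6858925799478, 'cx': 253.73094818620197, 'cy': 190.51385160678583, 'k1': 0.012632323959958556, 'rvec': array([ 1.59135978,  1.88734859, -0.85667871]), 'tvec': array([ 0.09514315, -0.2495932 ,  1.34429911])}
(array([1.16945525, 0.11379423, 0.70563048]), array([-0.73468195, -0.12780892, -0.66630302]))
{'fx': 385.0347908329833, 'fy': 385.0347908329833, 'cx': 256.3836139232783, 'cy': 196.72965625992055, 'k1': -0.06101040692982655, 'rvec': array([ 2.17055527, -2.20552925,  0.07537722]), 'tvec': array([0.01148734, 0.48363692, 0.91006325])}
(array([0.42164827, 0.00587401, 0.94044138]), array([ 0.07932308, -0.00148591, -0.99692403]))
0.1 [ 0.1951948  -0.59315693  0.23019357] [-3.10022182e+00 -4.96776315e-01  1.05982167e-04] 0.0852265799535699
```

View pics/s0.png

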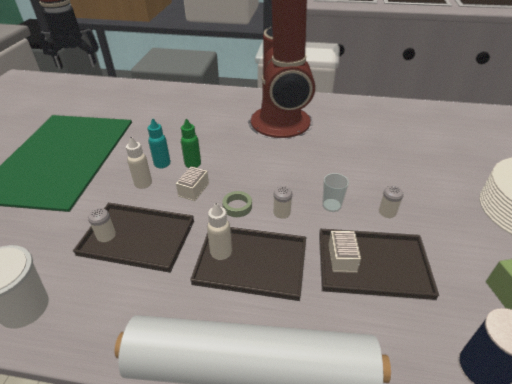

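View pics/t0.png

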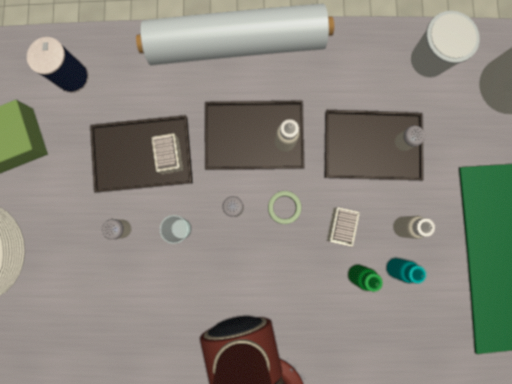

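```bash
python3 - <<'E'
import cv2
t=cv2.imread('pics/t0.png')
cv2.imwrite('pics/t0a.png',cv2.resize(t[90:300,80:280],None,fx=3.7,fy=2.8*1.0 if 0 else 2.8,interpolation=cv2.INTER_CUBIC) if 0 else cv2.resize(t[90:300,80:270],None,fx=2.8,fy=2.8,interpolation=cv2.INTER_CUBIC))
cv2.imwrite('pics/t0b.png',cv2.resize(t[90:300,260:450],None,fx=2.8,fy=2.8,interpolation=cv2.INTER_CUBIC))
s=cv2.imread('pics/s0.png')
cv2.imwrite('pics/s0a.png',cv2.resize(s[100:310,70:260],None,fx=2.8,fy=2.8,interpolation=cv2.INTER_CUBIC))
cv2.imwrite('pics/s0b.png',cv2.resize(s[150:310,250:450],None,fx=3.5,fy=3.5,interpolation=cv2.INTER_CUBIC))
E
```

```text
(no output)
```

View pics/t0a.png

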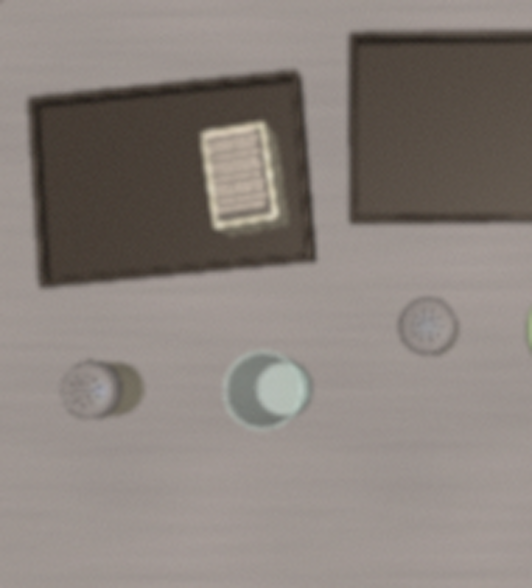

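View pics/t0b.png

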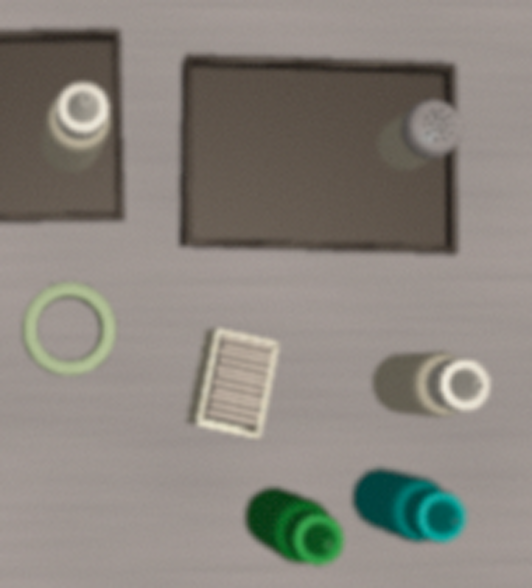

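View pics/s0a.png

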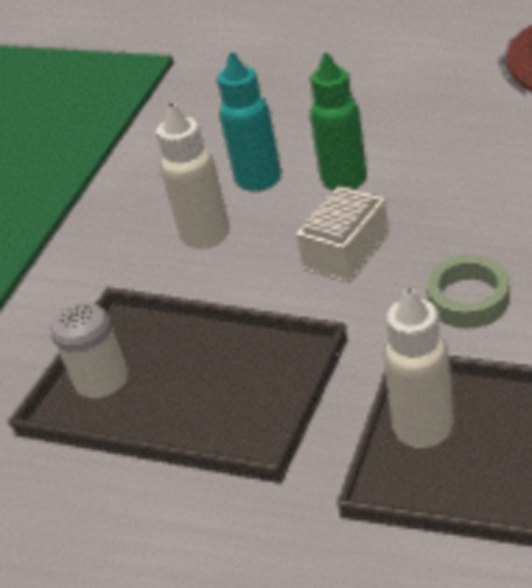

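View pics/s0b.png

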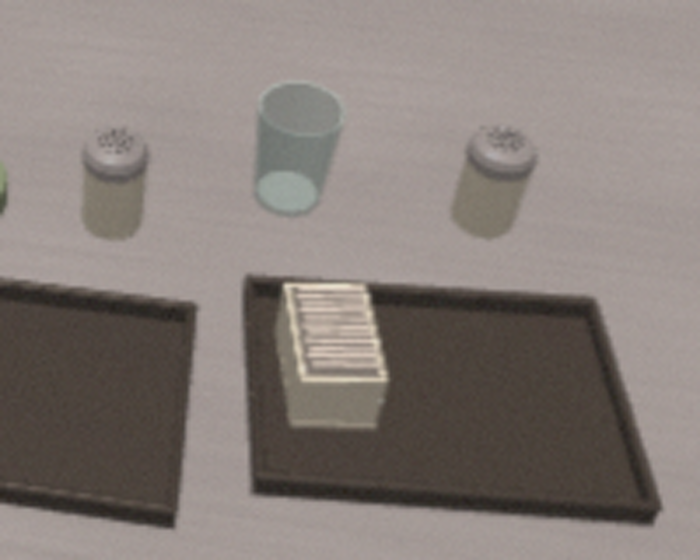

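```bash
python3 - <<'E'
from h import *
A=lambda u,v:(80+u/2.8,90+v/2.8)
B=lambda u,v:(260+u/2.8,90+v/2.8)
def P(n,uv,z):
    p=onz('top',*uv,z); return p
pts={}
for n,uv,z,h in [('shA',A(428,325),.067,.08),('shB',A(90,389),.067,.08),('bot',B(465,385),.134,.158),('oldbot',B(82,108),.139,.163),('oldsh',B(433,127),.072,.085),('glass',A(266,390),.088,.088),('tape',B(70,328),.024,.024),('turq',B(440,515),.134,.158),('green',B(318,538),.134,.158)]:
    p=P(n,uv,z); s0=proj('scene',[p[0],p[1],0]);s1=proj('scene',[p[0],p[1],h]); print(n,p.round(4),'scene foot',s0.round(1),'top',s1.round(1))
def quad(n,uvs,z):
    q=np.array([onz('top',*u,z)[:2] for u in uvs]); c=q.mean(0)
    r=cv2.minAreaRect((q*1000).astype(np.float32))
    print(n,q.round(3).tolist(),c.round(4),r)
quad('holder',[B(215,328),B(279,342),B(260,437),B(193,424)],.048)
quad('oldholder',[A(200,131),A(266,121),A(280,220),A(215,231)],.053)
quad('Htray',[A(29,98),A(298,71),A(316,260),A(41,287)],.02)
quad('Btray',[(205,101),(303,101),(303.5,168.5),(205.5,168.5)],.02)
quad('Stray',[B(183,56),B(455,65),B(457,252),B(181,244)],.02)
E
```

```text
shA [0.4599 0.0576 0.067 ] scene foot [281.  212.2] top [282.3 189.6]
shB [0.412 0.334 0.067] scene foot [386.7 211.7] top [394.  189.1]
bot [ 0.4049 -0.3539  0.134 ] scene foot [142.9 182.6] top [130.6 136.9]
oldbot [ 0.619  -0.0679  0.139 ] scene foot [221.  252.3] top [215.9 202.9]
oldsh [ 0.6165 -0.3647  0.072 ] scene foot [105.7 236.2] top [ 95.9 212.1]
glass [0.4096 0.1851 0.088 ] scene foot [329.9 204.7] top [334.3 179.8]
tape [ 0.4573 -0.064   0.024 ] scene foot [236.5 206.3] top [236.2 199.8]
turq [ 0.308 -0.331  0.134] scene foot [162.1 163.4] top [152.5 118.7]
green [ 0.2933 -0.2377  0.134 ] scene foot [192.5 163.5] top [185.9 118.8]
holder [[0.454, -0.183], [0.442, -0.236], [0.364, -0.218], [0.375, -0.162]] [ 0.4088 -0.1997] ((408.6416015625, -199.1155548095703), (56.63179397583008, 81.60259246826172), 76.83202362060547)
oldholder [[0.626, 0.248], [0.634, 0.192], [0.55, 0.181], [0.542, 0.235]] [0.5878 0.2139] ((588.1014404296875, 213.81500244140625), (85.73316192626953, 56.13701629638672), 8.627487182617188)
Htray [[0.667, 0.409], [0.685, 0.171], [0.519, 0.156], [0.5, 0.395]] [0.5929 0.283 ] ((593.096435546875, 282.62115478515625), (167.35018920898438, 240.49720764160156), 4.621842861175537)
Btray [[0.72, 0.126], [0.717, -0.114], [0.55, -0.111], [0.554, 0.125]] [0.6351 0.0065] ((635.1497802734375, 7.148277282714844), (239.9646759033203, 166.72813415527344), 89.09307098388672)
Stray [[0.693, -0.168], [0.684, -0.41], [0.518, -0.403], [0.528, -0.161]] [ 0.6058 -0.2856] ((605.78857421875, -285.55426025390625), (241.5755615234375, 165.95901489257812), 87.60148620605469)
```

Call:
{"method": "drive_tool", "body": {"moves": [0,0,0,0.02,0.02,0,0,0,0,0,0.025,0.03,0,0,0,0,0,0.025,0.03,0,0,0,0,0,0.025,0.03,0,0,0,0,0,0.025,0.03,0,0], "newtons": 40}}

```text
t: 0.72
tool_pos: [0.3158, -0.4523, 0.2307]
tool_rot: [-3.101, -0.497, 0.0]
contact_force: [-0.1, 0.2, -0.3]
opening: 0.0857
```

Call:
{"method": "drive_tool", "body": {"moves": [0,0,0,0.03,0.03,0,0,0,0,0,0.025,0.03,0,0,0,0,0,0.02,0.02,0,0,0,0,0,0.015,0.02,0,0,0,0,0,0,0,0,0]}}

```text
t: 1.35
tool_pos: [0.4058, -0.3525, 0.2308]
tool_rot: [-3.101, -0.501, 0.001]
contact_force: [-0.4, -0.3, -0.2]
opening: 0.0852
```

Call:
{"method": "drive_tool", "body": {"moves": [0,0,0,0,-0.001,-0.03,0,0,0,0,0,0,-0.03,0,0,0,0,0,0,-0.03,0,0,0,0,0,0,-0.023,0,0,0,0,0,0,0,0]}}

```text
t: 1.98
tool_pos: [0.4035, -0.3539, 0.1157]
tool_rot: [-3.098, -0.495, 0.005]
contact_force: [0.6, 0.6, 0.3]
opening: 0.0854
```

```bash
python3 - <<'E'
from h import *
s=snap('scene','s1')
t=snap('top','t1')
a=cv2.resize(s[60:210,70:270],None,fx=2,fy=2); b=cv2.resize(t[150:300,330:500],None,fx=2,fy=2)
cv2.imwrite('pics/c1.png',np.hstack([a,b])[:,:,::-1])
E
```

```text
(no output)
```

View pics/c1.png

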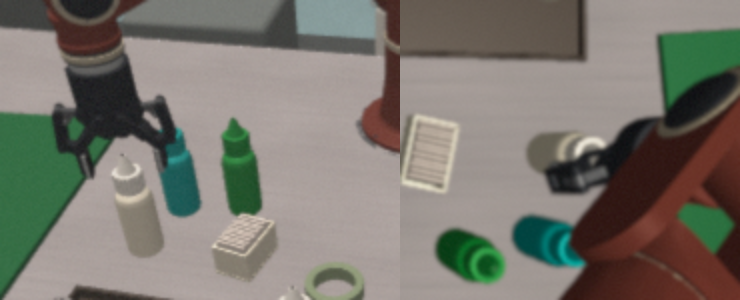

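```bash
python3 - <<'E'
from h import *
from scipy.spatial.transform import Rotation as R
o=ctrl.get_obs(); p=o['tool_pos'];r=R.from_rotvec(o['tool_rot']).as_matrix();print(p,r.round(3).tolist(),o['q'])
for s in(-1,0,1):
    q=p+r@np.array([0,s*.043,-.013]); 
    S=proj('scene',q);T=proj('top',q)
    print(s,q,S,T,'crop',(S-[70,60])*2,(T-[330,150])*2+[400,0])
E
```

```text
[ 0.40509697 -0.3553807   0.11883061] [[0.95, 0.312, 0.0], [0.312, -0.95, -0.0], [-0.0, 0.0, -1.0]] [-8.58132912e-01 -5.57396214e-02  1.91528154e+00 -2.25508083e-04
  1.28163281e+00  3.95610017e-01]
-1 [ 0.39168689 -0.31451882  0.13181044] [148.60558106 143.72524401] [407.70731024 234.12289059] crop [157.21116213 167.45048803] [555.41462048 168.24578118]
0 [ 0.40509554 -0.35537476  0.13183061] [132.24316433 145.11782886] [426.3174489  227.37520766] crop [124.48632866 170.23565771] [592.6348978  154.75041533]
1 [ 0.4185042  -0.39623069  0.13185077] [115.71964819 146.52141958] [444.72661798 220.66747417] crop [ 91.43929638 173.04283916] [629.45323597 141.33494834]
```

Call:
{"method": "drive_tool", "body": {"moves": [0,0,0,0,0.001,-0.02,0,0,0,0,0,0,0,0,0,0,0,0,0,0,0.5,0,0,0,0,0,0,1,0,0,0,0,0,0,1]}}

```text
t: 2.7
tool_pos: [0.4056, -0.3537, 0.0992]
tool_rot: [-3.102, -0.497, -0.001]
contact_force: [-0.3, 0.4, -0.4]
opening: 0.0375
```

Call:
{"method": "drive_tool", "body": {"moves": [0,0,0,0,0,0,1,0,0,0,0,0,0,1,0,0,0,0,0,0,1,0,0,0,0,0,0,1,0,0,0,0,0,0.005,1]}}

```text
t: 3.32
tool_pos: [0.4048, -0.3533, 0.1024]
tool_rot: [-3.101, -0.497, 0.001]
contact_force: [0.2, -0.4, -2.3]
opening: 0.0374
```

Call:
{"method": "drive_tool", "body": {"moves": [0,0,0,0,0,0.02,1,0,0,0,0,0,0.035,1,0,0,0,0,0,0.035,1,0,0,0,0,0.015,0.02,1,0,0,0,0,0.03,0.01,1]}}

```text
t: 3.95
tool_pos: [0.4058, -0.3095, 0.2263]
tool_rot: [3.099, 0.494, 0.003]
contact_force: [0.3, 0.2, -2.1]
opening: 0.0372
```

Call:
{"method": "drive_tool", "body": {"moves": [0,0,0,0,0.04,0,1,0,0,0,0,0.045,0,1,0,0,0,0,0.045,0,1,0,0,0,0,0.045,0,1,0,0,0,0,0.045,0,1]}}

```text
t: 4.58
tool_pos: [0.4052, -0.0874, 0.2244]
tool_rot: [3.101, 0.496, 0.003]
contact_force: [0.2, 0.1, -2.3]
opening: 0.0369
```

Call:
{"method": "drive_tool", "body": {"moves": [0,0,0,0,0.045,0,1,0,0,0,0,0.045,0,1,0,0,0,0.02,0.035,0,1,0,0,0,0.035,0.02,0,1,0,0,0,0.04,0.011,0,1]}}

```text
t: 5.2
tool_pos: [0.5013, 0.0687, 0.2246]
tool_rot: [3.101, 0.5, 0.003]
contact_force: [1.0, 0.3, -1.3]
opening: 0.0373
```

Call:
{"method": "drive_tool", "body": {"moves": [0,0,0,0.045,0,0,1,0,0,0,0.045,0,0,1,0,0,0,0.03,0,0,1,0,0,0,0.016,0,-0.01,1,0,0,0,0,0,-0.03,1]}}

```text
t: 5.82
tool_pos: [0.6391, 0.0671, 0.1862]
tool_rot: [3.101, 0.497, 0.009]
contact_force: [0.4, 0.2, -1.9]
opening: 0.0372
```

Call:
{"method": "drive_tool", "body": {"moves": [0,0,0,0,0,-0.03,1,0,0,0,0,0,-0.02,1,0,0,0,0,0,-0.01,1,0,0,0,0,0,0,1,0,0,0,0,0,0,1]}}

```text
t: 6.45
tool_pos: [0.6372, 0.0673, 0.1249]
tool_rot: [3.102, 0.497, 0.004]
contact_force: [0.7, 0.6, -2.3]
opening: 0.0369
```

```bash
python3 - <<'E'
from h import *
print(ctrl.get_obs()['tool_pos'])
s=snap('scene','s2')
cv2.imwrite('pics/c2.png',cv2.resize(s[120:320,170:330],None,fx=3,fy=3)[:,:,::-1])
E
```

```text
[0.63724375 0.06731448 0.12492718]
```

View pics/c2.png

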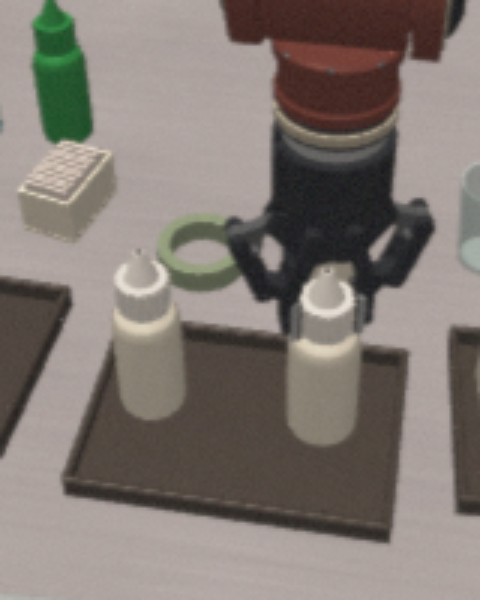

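Call:
{"method": "drive_tool", "body": {"moves": [0,0,0,0,0,-0.007,1,0,0,0,0,0,-0.005,1,0,0,0,0,0,-0.004,1,0,0,0,0,0,-0.002,1,0,0,0,0,0,0,1]}}

```text
t: 7.12
tool_pos: [0.6361, 0.0673, 0.105]
tool_rot: [-3.102, -0.497, 0.001]
contact_force: [-0.7, -0.1, -1.7]
opening: 0.0372
```

Call:
{"method": "drive_tool", "body": {"moves": [0,0,0,0,0,-0.001,1,0,0,0,0,0,-0.001,1,0,0,0,0,0,0,1,0,0,0,0,0,0,1,0,0,0,0,0,0,1]}}

```text
t: 7.75
tool_pos: [0.6367, 0.0674, 0.1041]
tool_rot: [3.102, 0.497, 0.002]
contact_force: [-0.7, 0.7, 3.1]
opening: 0.037
```

Call:
{"method": "drive_tool", "body": {"moves": [0,0,0,0,0,0,0.5,0,0,0,0,0,0,0.3,0,0,0,0,0,0,0,0,0,0,0,0,0,0,0,0,0,0,0,0,0]}}

```text
t: 8.38
tool_pos: [0.6363, 0.0673, 0.1033]
tool_rot: [-3.102, -0.497, -0.0]
contact_force: [0.1, 0.0, 0.6]
opening: 0.0854
```

Call:
{"method": "drive_tool", "body": {"moves": [0,0,0,0,0,0.01,0,0,0,0,0,0,0.03,0,0,0,0,0,0,0.04,0,0,0,0,0,0,0.04,0,0,0,0,0,0,0.01,0]}}

```text
t: 9.0
tool_pos: [0.6381, 0.0673, 0.2383]
tool_rot: [3.101, 0.497, 0.012]
contact_force: [-0.7, 0.2, 1.1]
opening: 0.0853
```

Call:
{"method": "drive_tool", "body": {"moves": [0,0,10,-0.02,0,0,0,0,0,10,-0.04,0,0,0,0,0,10,-0.04,0,0,0,0,0,10,-0.04,-0.004,-0.01,0,0,0,10,-0.025,-0.004,-0.03,0]}}

```text
t: 9.62
tool_pos: [0.4706, 0.0593, 0.1937]
tool_rot: [2.595, 1.768, 0.003]
contact_force: [0.4, 0.3, -0.9]
opening: 0.0853
```

Call:
{"method": "drive_tool", "body": {"moves": [0,0,10,-0.01,-0.001,-0.03,0,0,0,10,0,0,-0.03,0,0,0,0,0,0,0,0,0,0,0,0,0,0,0,0,0,0,0,0,0,0]}}

```text
t: 10.25
tool_pos: [0.4624, 0.0583, 0.135]
tool_rot: [2.256, 2.184, 0.003]
contact_force: [0.0, -1.6, 0.6]
opening: 0.0856
```

Call:
{"method": "drive_tool", "body": {"moves": [0,0,0,-0.002,-0.001,-0.02,0,0,0,0,0,0,-0.03,0,0,0,0,0,0,-0.03,0,0,0,0,0,0,-0.02,0,0,0,0,0,0,-0.01,0]}}

```text
t: 10.88
tool_pos: [0.4595, 0.0573, 0.0231]
tool_rot: [-2.257, -2.186, 0.0]
contact_force: [0.1, 0.8, -0.4]
opening: 0.0852
```

Call:
{"method": "drive_tool", "body": {"moves": [0,0,0,0,0,0,0,0,0,0,0,0,0,0.3,0,0,0,0,0,0,0.5,0,0,0,0,0,0,1,0,0,0,0,0,0,1]}}

```text
t: 11.5
tool_pos: [0.4604, 0.0573, 0.0246]
tool_rot: [2.255, 2.185, 0.002]
contact_force: [-0.2, 0.4, 5.9]
opening: 0.0458
```

Call:
{"method": "drive_tool", "body": {"moves": [0,0,0,0,0,0,1,0,0,0,0,0,0,1,0,0,0,0,0,0.003,1,0,0,0,0,0,0.007,1,0,0,0,0,0,0.01,1]}}

```text
t: 12.12
tool_pos: [0.4586, 0.0574, 0.0432]
tool_rot: [-2.255, -2.186, 0.002]
contact_force: [-0.0, -0.0, -2.6]
opening: 0.0458
```

Call:
{"method": "drive_tool", "body": {"moves": [0,0,0,0,0,0.025,1,0,0,0,0,-0.01,0.03,1,0,0,0,0,-0.03,0.02,1,0,0,0,0,-0.04,0,1,0,0,0,0,-0.045,0,1]}}

```text
t: 12.75
tool_pos: [0.4595, -0.0686, 0.1194]
tool_rot: [2.254, 2.187, 0.002]
contact_force: [0.8, 1.2, -1.0]
opening: 0.0459
```

Call:
{"method": "drive_tool", "body": {"moves": [0,0,0,0,-0.045,0,1,0,0,0,0,-0.045,0,1,0,0,0,0.02,-0.035,0,1,0,0,0,0.035,-0.021,0,1,0,0,0,0.045,0,0,1]}}

```text
t: 13.38
tool_pos: [0.5599, -0.2157, 0.1188]
tool_rot: [2.259, 2.182, -0.0]
contact_force: [0.7, 0.3, -1.7]
opening: 0.0458
```

Call:
{"method": "drive_tool", "body": {"moves": [0,0,0,0.035,0,0,1,0,0,0,0.015,0,-0.02,1,0,0,0,0,0,-0.025,1,0,0,0,0,0,-0.02,1,0,0,0,0,0,0,1]}}

```text
t: 14.0
tool_pos: [0.6075, -0.2129, 0.0509]
tool_rot: [-2.253, -2.183, 0.003]
contact_force: [1.0, 1.1, -2.1]
opening: 0.046
```

Call:
{"method": "drive_tool", "body": {"moves": [0,0,0,0,-0.001,-0.01,1,0,0,0,0,0,-0.007,1,0,0,0,0,0,-0.003,1,0,0,0,0,0,-0.001,1,0,0,0,0,0,0,1]}}

```text
t: 14.62
tool_pos: [0.6094, -0.2147, 0.0326]
tool_rot: [2.256, 2.186, 0.0]
contact_force: [0.7, 0.3, -2.1]
opening: 0.0459
```

```bash
python3 - <<'E'
from h import *
print(ctrl.get_obs()['tool_pos'])
s=snap('scene','s3')
cv2.imwrite('pics/c3.png',cv2.resize(s[120:320,70:290],None,fx=3,fy=3)[:,:,::-1])
print(ctrl.get_obs()['contact_force'])
E
```

```text
[ 0.60943981 -0.21474004  0.03255417]
[ 0.11884007 -0.33511252 -1.48186376]
```

View pics/c3.png

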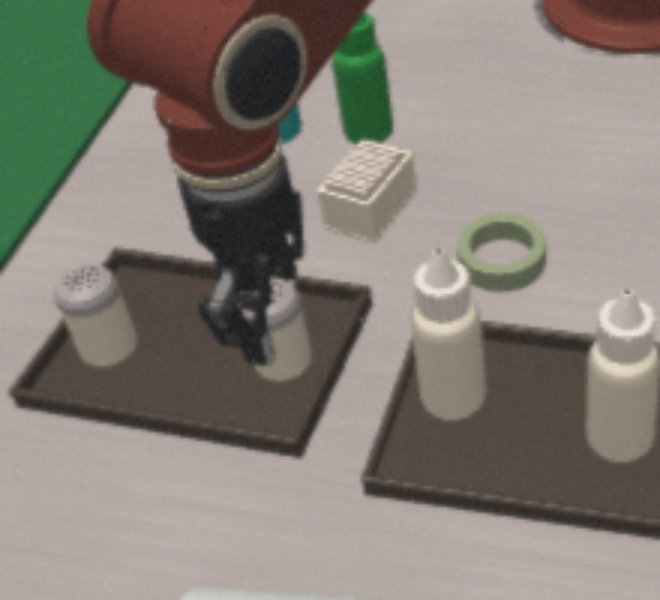

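Shaker is above the free part; lowering in small steps.

Call:
{"method": "drive_tool", "body": {"moves": [0,0,0,0,0,-0.001,1,0,0,0,0,0,-0.001,1,0,0,0,0,0,-0.0005,1,0,0,0,0,0,0,1,0,0,0,0,0,0,1]}}

```text
t: 15.3
tool_pos: [0.6093, -0.2147, 0.0298]
tool_rot: [2.256, 2.186, 0.0]
contact_force: [-0.4, -0.1, -2.4]
opening: 0.0455
```

Call:
{"method": "drive_tool", "body": {"moves": [0,0,0,0,0,-0.001,1,0,0,0,0,0,0,1,0,0,0,0,0,0,1,0,0,0,0,0,0,1,0,0,0,0,0,0,1]}}

```text
t: 15.92
tool_pos: [0.6094, -0.2148, 0.0297]
tool_rot: [-2.256, -2.186, 0.0]
contact_force: [-3.4, 1.6, 4.9]
opening: 0.0457
```

Contact. Release and rise.

Call:
{"method": "drive_tool", "body": {"moves": [0,0,0,0,0,0,0.5,0,0,0,0,0,0,0.3,0,0,0,0,0,0,0,0,0,0,0,0,0,0,0,0,0,0,0,0,0]}}

```text
t: 16.55
tool_pos: [0.6093, -0.2147, 0.0286]
tool_rot: [-2.256, -2.186, -0.0]
contact_force: [-0.7, 0.5, 0.0]
opening: 0.0855
```

Call:
{"method": "drive_tool", "body": {"moves": [0,0,0,0,0,0.01,0,0,0,0,0,0,0.035,0,0,0,0,0,0,0.05,0,0,0,0,0,0,0.05,0,0,0,0,0,0,0.03,0]}}

```text
t: 17.18
tool_pos: [0.6105, -0.2152, 0.2086]
tool_rot: [2.252, 2.183, 0.003]
contact_force: [1.1, -0.1, 0.1]
opening: 0.0855
```

Call:
{"method": "drive_tool", "body": {"moves": [0,0,0,-0.02,0.02,0,0,0,0,0,-0.03,0.045,0,0,0,0,0,-0.03,0.05,0,0,0,0,0,-0.03,0.05,0,0,0,0,0,-0.03,0.05,0,0]}}

```text
t: 17.8
tool_pos: [0.4683, 0.0016, 0.2047]
tool_rot: [2.256, 2.185, 0.002]
contact_force: [-0.1, -0.2, 0.3]
opening: 0.0854
```

Call:
{"method": "drive_tool", "body": {"moves": [0,0,0,-0.02,0.05,0,0,0,0,0,-0.02,0.05,0,0,0,0,0,-0.01,0.05,0,0,0,0,0,-0.005,0.05,0,0,0,0,0,-0.003,0.05,0,0]}}

```text
t: 18.42
tool_pos: [0.411, 0.2521, 0.205]
tool_rot: [2.255, 2.186, 0.003]
contact_force: [0.4, 0.1, 0.2]
opening: 0.0853
```

Call:
{"method": "drive_tool", "body": {"moves": [0,0,0,0,0.045,0,0,0,0,0,0,0.03,0,0,0,0,0,0,0.009,-0.02,0,0,0,0,0,0,-0.03,0,0,0,0,0,0,-0.02,0]}}

```text
t: 19.05
tool_pos: [0.4103, 0.3331, 0.1312]
tool_rot: [-2.256, -2.186, 0.005]
contact_force: [-0.5, -0.1, -0.3]
opening: 0.0855
```

Call:
{"method": "drive_tool", "body": {"moves": [0,0,0,0.001,0.001,-0.02,0,0,0,0,0,0,-0.03,0,0,0,0,0,0,-0.03,0,0,0,0,0,0,-0.02,0,0,0,0,0,0,-0.007,0]}}

```text
t: 19.68
tool_pos: [0.4116, 0.3344, 0.025]
tool_rot: [-2.256, -2.185, 0.004]
contact_force: [0.8, 0.6, -0.0]
opening: 0.0853
```

Call:
{"method": "drive_tool", "body": {"moves": [0,0,0,0,0,0,0,0,0,0,0,0,0,0.3,0,0,0,0,0,0,0.5,0,0,0,0,0,0,1,0,0,0,0,0,0,1]}}

```text
t: 20.3
tool_pos: [0.4129, 0.3358, 0.028]
tool_rot: [2.256, 2.186, 0.002]
contact_force: [-2.2, -0.9, 5.3]
opening: 0.0466
```

Call:
{"method": "drive_tool", "body": {"moves": [0,0,0,0,0,0,1,0,0,0,0,0,0,1,0,0,0,0,0,0.003,1,0,0,0,0,0,0.007,1,0,0,0,0,0,0.01,1]}}

```text
t: 20.92
tool_pos: [0.4117, 0.3349, 0.0466]
tool_rot: [-2.256, -2.186, 0.002]
contact_force: [0.6, 0.3, -2.4]
opening: 0.0464
```

Call:
{"method": "drive_tool", "body": {"moves": [0,0,0,0,0,0.03,1,0,0,0,0,0,0.04,1,0,0,0,0,-0.02,0.035,1,0,0,0,0,-0.04,0.01,1,0,0,0,0,-0.05,0,1]}}

```text
t: 21.55
tool_pos: [0.4131, 0.225, 0.1642]
tool_rot: [2.253, 2.187, 0.006]
contact_force: [0.4, -1.3, -2.3]
opening: 0.0462
```

Call:
{"method": "drive_tool", "body": {"moves": [0,0,0,0,-0.05,0,1,0,0,0,0,-0.05,0,1,0,0,0,0,-0.05,0,1,0,0,0,0,-0.05,0,1,0,0,0,0,-0.05,0,1]}}

```text
t: 22.18
tool_pos: [0.4121, -0.0262, 0.1625]
tool_rot: [2.255, 2.186, 0.001]
contact_force: [0.9, -0.0, -1.8]
opening: 0.0463
```

Call:
{"method": "drive_tool", "body": {"moves": [0,0,0,0,-0.05,0,1,0,0,0,0,-0.05,0,1,0,0,0,0.01,-0.05,0,1,0,0,0,0.02,-0.045,0,1,0,0,0,0.03,-0.035,0,1]}}

```text
t: 22.8
tool_pos: [0.4724, -0.2568, 0.1624]
tool_rot: [2.258, 2.183, 0.0]
contact_force: [0.9, -0.1, -2.0]
opening: 0.0465
```

Call:
{"method": "drive_tool", "body": {"moves": [0,0,0,0.04,-0.02,0,1,0,0,0,0.04,-0.01,0,1,0,0,0,0.03,0,0,1,0,0,0,0.02,0,0,1,0,0,0,0,0,0,1]}}

```text
t: 23.42
tool_pos: [0.603, -0.2846, 0.1619]
tool_rot: [-2.255, -2.187, 0.0]
contact_force: [-1.2, -0.1, -1.1]
opening: 0.0461
```

Check the layout from above before lowering.

```bash
python3 - <<'E'
from h import *
print(ctrl.get_obs()['tool_pos'])
s=snap('scene','s4');t=snap('top','t4')
a=cv2.resize(s[120:290,60:260],None,fx=2,fy=2); b=cv2.resize(t[80:250,290:460],None,fx=2,fy=2)
cv2.imwrite('pics/c4.png',np.hstack([a,b])[:,:,::-1])
E
```

```text
[ 0.60302268 -0.28455363  0.16188062]
```

View pics/c4.png

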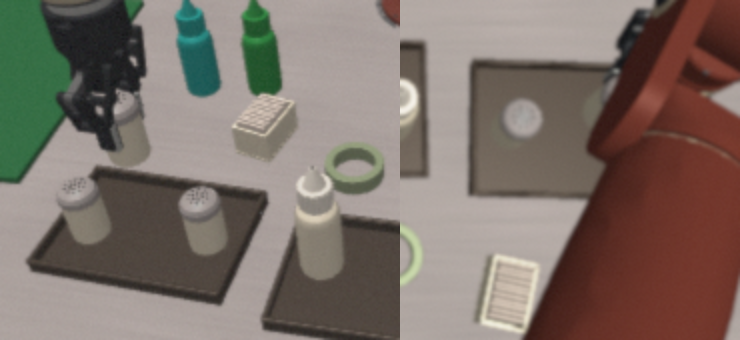

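Call:
{"method": "drive_tool", "body": {"moves": [0,0,0,-0.001,-0.001,-0.02,1,0,0,0,0,0,-0.035,1,0,0,0,0,0,-0.035,1,0,0,0,0,0,-0.02,1,0,0,0,0,0,-0.01,1]}}

```text
t: 24.15
tool_pos: [0.6001, -0.2853, 0.0398]
tool_rot: [-2.254, -2.184, 0.001]
contact_force: [-0.8, -0.5, -1.8]
opening: 0.046
```

Call:
{"method": "drive_tool", "body": {"moves": [0,0,0,0,0,-0.004,1,0,0,0,0,0,-0.002,1,0,0,0,0,0,0,1,0,0,0,0,0,0,1,0,0,0,0,0,0,1]}}

```text
t: 24.78
tool_pos: [0.6015, -0.2858, 0.0363]
tool_rot: [2.255, 2.186, 0.0]
contact_force: [0.6, -0.1, -2.5]
opening: 0.0462
```

Call:
{"method": "drive_tool", "body": {"moves": [0,0,0,0,0,-0.001,1,0,0,0,0,0,-0.001,1,0,0,0,0,0,-0.001,1,0,0,0,0,0,0,1,0,0,0,0,0,0,1]}}

```text
t: 25.4
tool_pos: [0.6013, -0.2858, 0.0332]
tool_rot: [2.256, 2.186, -0.0]
contact_force: [-1.5, 0.3, 0.8]
opening: 0.0465
```

Call:
{"method": "drive_tool", "body": {"moves": [0,0,0,0,0,-0.001,1,0,0,0,0,0,0,1,0,0,0,0,0,0,1,0,0,0,0,0,0,1,0,0,0,0,0,0,1]}}

```text
t: 26.02
tool_pos: [0.6014, -0.2859, 0.0332]
tool_rot: [2.256, 2.186, -0.001]
contact_force: [-4.0, 2.1, 6.1]
opening: 0.0464
```

Contact; release, rise.

Call:
{"method": "drive_tool", "body": {"moves": [0,0,0,0,0,0,0.5,0,0,0,0,0,0,0.3,0,0,0,0,0,0,0,0,0,0,0,0,0,0,0,0,0,0,0,0,0]}}

```text
t: 26.65
tool_pos: [0.6013, -0.2857, 0.0316]
tool_rot: [-2.256, -2.186, -0.0]
contact_force: [-0.1, -1.1, 0.6]
opening: 0.0853
```

Call:
{"method": "drive_tool", "body": {"moves": [0,0,0,0,0,0.01,0,0,0,0,0,0,0.035,0,0,0,0,0,0,0.05,0,0,0,0,0,0,0.03,0,0,0,0,0,0,0.005,0]}}

```text
t: 27.28
tool_pos: [0.603, -0.2867, 0.1662]
tool_rot: [2.251, 2.182, 0.003]
contact_force: [-0.1, 0.2, -1.3]
opening: 0.085
```

Call:
{"method": "drive_tool", "body": {"moves": [0,0,10,-0.02,0.01,0,0,0,0,10,-0.03,0.015,0,0,0,0,10,-0.03,0.015,0,0,0,0,10,-0.03,0.015,0,0,0,0,10,-0.03,0.015,0,0]}}

```text
t: 27.9
tool_pos: [0.4595, -0.2146, 0.1599]
tool_rot: [-1.111, -2.935, -0.001]
contact_force: [-0.2, 0.7, 0.6]
opening: 0.0852
```

Call:
{"method": "drive_tool", "body": {"moves": [0,0,10,-0.03,0.01,0,0,0,0,10,-0.02,0.006,-0.02,0,0,0,8.6,-0.004,0,-0.03,0,0,0,0,0,0,-0.02,0,0,0,0,0,0,0,0]}}

```text
t: 28.52
tool_pos: [0.4051, -0.1982, 0.0887]
tool_rot: [-0.361, -3.115, -0.005]
contact_force: [0.2, 0.0, -0.3]
opening: 0.0856
```

```bash
python3 - <<'E'
from h import *
from scipy.spatial.transform import Rotation as R
t=snap('top','t5');s=snap('scene','s5')
o=ctrl.get_obs();r=R.from_rotvec(o['tool_rot']).as_matrix();print(o['tool_pos'],np.degrees(np.arctan2(r[1,1],r[0,1])))
a=cv2.resize(s[90:260,80:280],None,fx=2,fy=2); b=cv2.resize(t[80:250,290:460],None,fx=2,fy=2)
cv2.imwrite('pics/c5.png',np.hstack([a,b])[:,:,::-1])
E
```

```text
[ 0.40710928 -0.19952418  0.09155414] 76.80737452347623
```

View pics/c5.png

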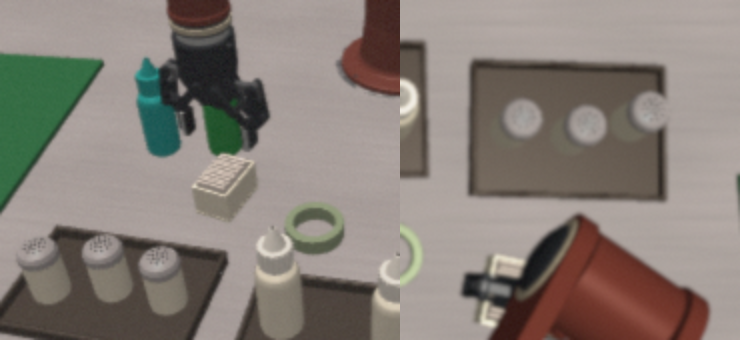

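Call:
{"method": "drive_tool", "body": {"moves": [0,0,0,0.001,0,-0.02,0,0,0,0,0,0,-0.025,0,0,0,0,0,0,-0.02,0,0,0,0,0,0,-0.01,0,0,0,0,0,0,-0.003,0]}}

```text
t: 29.25
tool_pos: [0.4086, -0.1999, 0.014]
tool_rot: [0.361, 3.12, -0.0]
contact_force: [-0.5, -0.4, -0.5]
opening: 0.0856
```

Call:
{"method": "drive_tool", "body": {"moves": [0,0,0,0,0,0,0.15,0,0,0,0,0,0,0.3,0,0,0,0,0,0,0.5,0,0,0,0,0,0,1,0,0,0,0,0,0,1]}}

```text
t: 29.88
tool_pos: [0.4091, -0.2001, 0.0148]
tool_rot: [0.361, 3.119, -0.001]
contact_force: [0.3, 0.7, 5.5]
opening: 0.0533
```

Call:
{"method": "drive_tool", "body": {"moves": [0,0,0,0,0,0,1,0,0,0,0,0,0,1,0,0,0,0,0,0.003,1,0,0,0,0,0,0.007,1,0,0,0,0,0,0.01,1]}}

```text
t: 30.5
tool_pos: [0.4077, -0.1993, 0.0337]
tool_rot: [-0.361, -3.119, -0.001]
contact_force: [-0.7, 0.1, -1.4]
opening: 0.0533
```

Call:
{"method": "drive_tool", "body": {"moves": [0,0,0,0,0,0.03,1,0,0,0,0,0,0.04,1,0,0,0,0,0.02,0.03,1,0,0,0,0,0.04,0.01,1,0,0,0,0,0.05,0,1]}}

```text
t: 31.12
tool_pos: [0.4091, -0.0894, 0.1461]
tool_rot: [0.364, 3.117, -0.002]
contact_force: [0.8, 0.2, -3.1]
opening: 0.0534
```

Call:
{"method": "drive_tool", "body": {"moves": [0,0,0,0,0.05,0,1,0,0,0,0,0.05,0,1,0,0,0,0,0.05,0,1,0,0,3,0,0.05,0,1,0,0,5,0,0.05,0,1]}}

```text
t: 31.75
tool_pos: [0.4081, 0.162, 0.1445]
tool_rot: [0.138, 3.137, 0.0]
contact_force: [0.9, 0.2, -1.7]
opening: 0.0534
```

Call:
{"method": "drive_tool", "body": {"moves": [0,0,5,0.01,0.045,0,1,0,0,4.9,0.03,0.04,0,1,0,0,0,0.035,0.035,0,1,0,0,0,0.035,0.03,0,1,0,0,0,0.035,0.02,0,1]}}

```text
t: 32.38
tool_pos: [0.5541, 0.3318, 0.144]
tool_rot: [0.131, -3.139, 0.0]
contact_force: [-1.3, 0.0, -2.2]
opening: 0.0539
```

Call:
{"method": "drive_tool", "body": {"moves": [0,0,0,0.025,0.002,0,1,0,0,0,0.011,0,-0.02,1,0,0,0,0,0,-0.03,1,0,0,0,0,0,-0.02,1,0,0,0,0,0,0,1]}}

```text
t: 33.0
tool_pos: [0.5875, 0.3316, 0.0713]
tool_rot: [0.129, -3.134, 0.003]
contact_force: [0.4, 0.8, -1.9]
opening: 0.0533
```

```bash
python3 - <<'E'
from h import *
from scipy.spatial.transform import Rotation as R
t=snap('top','t6');s=snap('scene','s6')
o=ctrl.get_obs();r=R.from_rotvec(o['tool_rot']).as_matrix();print(o['tool_pos'],np.degrees(np.arctan2(r[1,1],r[0,1])))
a=cv2.resize(s[130:300,260:460],None,fx=2,fy=2); b=cv2.resize(t[80:250,70:240],None,fx=2,fy=2)
cv2.imwrite('pics/c6.png',np.hstack([a,b])[:,:,::-1])
E
```

```text
[0.58955432 0.33253339 0.0746099 ] 94.71857661183552
```

View pics/c6.png

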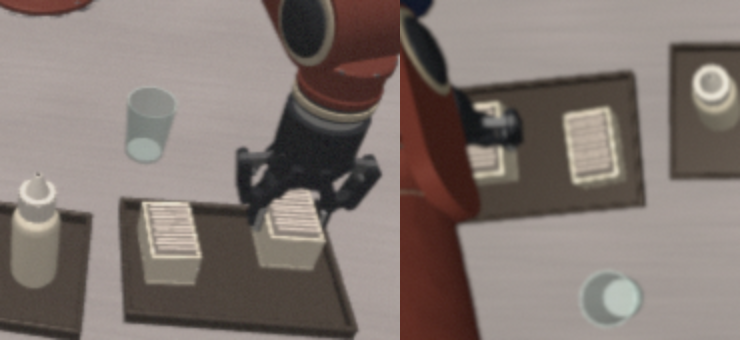

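Call:
{"method": "drive_tool", "body": {"moves": [0,0,0,0,0,-0.02,1,0,0,0,0,0,-0.02,1,0,0,0,0,0,-0.009,1,0,0,0,0,0,-0.003,1,0,0,0,0,0,0,1]}}

```text
t: 33.72
tool_pos: [0.5894, 0.3324, 0.0217]
tool_rot: [0.129, -3.139, 0.0]
contact_force: [0.9, 0.1, -1.8]
opening: 0.0534
```

Call:
{"method": "drive_tool", "body": {"moves": [0,0,0,0,0,-0.001,1,0,0,0,0,0,-0.001,1,0,0,0,0,0,0,1,0,0,0,0,0,0,1,0,0,0,0,0,0,1]}}

```text
t: 34.35
tool_pos: [0.5894, 0.3323, 0.0199]
tool_rot: [-0.129, 3.139, 0.0]
contact_force: [-0.9, -0.4, -1.6]
opening: 0.0536
```

Call:
{"method": "drive_tool", "body": {"moves": [0,0,0,0,0,-0.001,1,0,0,0,0,0,0,1,0,0,0,0,0,0,1,0,0,0,0,0,0,1,0,0,0,0,0,0,1]}}

```text
t: 34.98
tool_pos: [0.5894, 0.3324, 0.0199]
tool_rot: [-0.129, 3.139, -0.0]
contact_force: [-3.9, -1.9, 4.9]
opening: 0.0534
```

Call:
{"method": "drive_tool", "body": {"moves": [0,0,0,0,0,0,0.4,0,0,0,0,0,0,0.2,0,0,0,0,0,0,0,0,0,0,0,0,0,0,0,0,0,0,0,0,0]}}

```text
t: 35.6
tool_pos: [0.5893, 0.3323, 0.0187]
tool_rot: [-0.129, 3.139, 0.0]
contact_force: [-0.4, -0.1, -0.1]
opening: 0.0855
```

Call:
{"method": "drive_tool", "body": {"moves": [0,0,0,0,0,0.01,0,0,0,0,0,0,0.035,0,0,0,0,0,0,0.05,0,0,0,0,0,0,0.05,0,0,0,0,-0.03,0,0.03,0]}}

```text
t: 36.22
tool_pos: [0.5614, 0.3327, 0.1988]
tool_rot: [-0.127, 3.133, 0.004]
contact_force: [0.1, 0.2, 0.7]
opening: 0.0853
```

Call:
{"method": "drive_tool", "body": {"moves": [0,0,0,-0.05,0,0,0,0,0,0,-0.05,0,0,0,0,0,0,-0.05,0,0,0,0,0,0,-0.03,0.02,0,0,0,0,0,0,0,0,0]}}

```text
t: 36.85
tool_pos: [0.3778, 0.3532, 0.1948]
tool_rot: [-0.134, 3.137, 0.002]
contact_force: [0.6, -0.1, 0.6]
opening: 0.0853
```

```bash
python3 - <<'E'
from h import *
t=snap('top','t7');s=snap('scene','s7')
cv2.imwrite('pics/c7.png',np.hstack([cv2.resize(s[120:320,70:460],(780,400))]) [:,:,::-1])
cv2.imwrite('pics/c7t.png',cv2.resize(t[80:260,70:460],(780,360))[:,:,::-1])
o=ctrl.get_obs();print(o['t'],o['tool_pos'])
E
```

```text
36.95 [0.37958884 0.35246317 0.19464152]
```

View pics/c7.png

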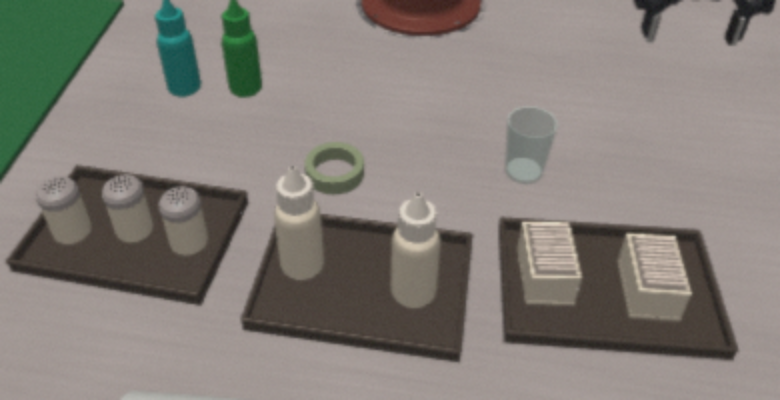

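View pics/c7t.png

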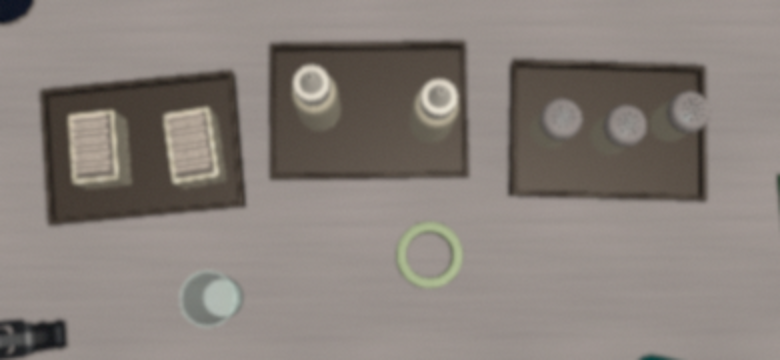

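All four things stand upright inside the correct trays. The old ones have not moved: the old bottle is at about (289,129) before and after, and the old shaker at (414,135).

```bash
python3 -c "
from station import ctrl
print(ctrl.finish_job())"
```

```text
the job is handed in; nothing more can be done
None
```

The job is handed in at about 37 s of the 131 s allowed. The squeeze bottle, both shakers and the sugar-packet holder each went onto the tray with their own kind. I lowered each until light contact (about 3–6 N on the sensor), then released it.

- **Placement:** The last scene and top pictures show all four upright inside the rims, with clear gaps to their neighbours. The gripper was open, well clear and touching nothing.
- **Old items:** The old bottle and old shaker sit at the same pixels as at the start, to within about half a pixel. I checked the old holder only by eye, and it looks unmoved. The glass, tape roll and coloured bottles also look undisturbed.
- **Failed or conflicting checks:** None. I had no direct measurement of flatness on the tray floor, so that rests on the contact force and the pictures.

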